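# Load a seed cassette into the slot reader

### The arm

A 7-joint arm with a two-finger parallel gripper is mounted at the origin on the work surface. World frame = base frame: x ahead of the robot, y to its left, z up, the work surface at z = 0. Lengths are in m, angles in rad, forces in N, time in s.
With the tool pointing down it reaches from about 0.425 to 1.025 m from the base axis. Payload 3.6 kg.
Tool frame: the origin (TCP) lies midway between the tips of the shut fingers; the grasp point (between the pads) lies 19 mm behind it; z points along the fingers, y is the line along which they close (so a half turn about z gives the same grasp; the last joint's range is limited). The gripper opens to 85 mm and grips with 20 to 120 N. Pads are 22 mm wide; open, the fingers measure 114 mm over their backs; the gripper's body (76 mm by 85 mm) begins 54 mm behind the grasp point. The pads swing forward as they close: fully open they stand 13 mm farther back than shut.
Start: joints at [1.107, 0.591, 0.048, 1.609, -0.033, 0.943, -0.034], TCP at [0.262, -0.676, 0.231] pointing down, gripper open.
Joint ranges: [-2.69, 2.69], [-0.47, 2.24], [-1.27, 1.36], [0.19, 2.51], [-1.53, 4.68], [0.08, 2.07], [-3.09, 3.09]. Speed limits (rad/s): [2.57, 2.57, 3.14, 3.14, 3.14, 3.14, 3.14].

### API

Orientations are given as a rotation vector (axis times angle).
In Python, from station import sense, camera, camera_info, close_job gives the robot as it stands.
- The arm moves only by the tool carry_out, never from a script. Its argument "steps" is one flat list of numbers, 6 for each row, row after row: the shift along the tool's x, y, z in m, then the turn, a rotation vector about the tool's x, y, z in rad. A call has 1 to 12 rows; each row shifts and turns the commanded pose from where the row before left it, along the tool's axes as they then stand; what a row does not reach is not made up. A row lasts 1/8 s, in which the tool goes at most 62.5 mm and 10.7 degrees, less where a joint would pass 70% of its speed; a pose out of reach is approached as far as the arm can. A call with a gripper value outside its range is refused whole. "jaw" is the gripper's target within -1 to 1 (fully open at 1, half-way at 0, shut at -1), set as the call begins (left out, the last holds). The fingers move at their own pace and stop on an object; "grip_force" is the grip in N (left out, the last holds). Time passes only in rows, so rows that do not move let the fingers close. It gives the time, the measured TCP pose, the force, the opening and the grip force at its end, in the units of the state.
- sense(): the state, without advancing time (a new reading comes with each control period).
- camera(name): name is "scene" or "top" or "wrist"; returns (picture, depth): 400x640x3 uint8, red, green, blue; 400x640 float32, m along the optical axis (not along the pixel's ray), 0 where there is no reading.
- camera_info(name): a dict with "fx", "fy", "cx", "cy" (pixels), "extrinsics" (4x4, takes a point from world to camera coordinates). Camera axes: x right, y down, z forward; pixel columns grow to the right and rows downward; lengths in m; the calibration is good to about 2 mm. A picture is of the moment at which its call begins: read the wrist's pose just before it. camera_info takes no time and is no camera call; for the wrist camera it gives the pose at the moment of the call.
- close_job(): hands the job in; it is judged then, once.
The state is a dict: "time_s": time; "q": joint angles; "dq": joint speeds; "joint_torque": joint torques, N m; "ee_pos": TCP position; "tcp_rot": TCP orientation; "force": force on the tool from outside, world axes, zero at the start; "ft_torque": the same for the moment, N m; "width": finger opening in m; "gripper_force": force on a finger pad.
Only numpy, scipy, OpenCV 4.12 (cv2) and the standard library are available. Lean on these libraries where they do the work, as an engineer would, in place of code of your own. Each camera call takes 0.05 s, during which the arm holds its last target. There are 200 camera calls.

### The job

Slide the dust shutter of the seed reader fully open by its red tab, then push the green seed cassette along the bench, black lip last, through the reader's slot until it meets the stop inside and only the black lip is left showing. Keep the cassette flat on the bench all the time (do not lift it), and leave the blue cassette, the dishes, the bowl on the reader and everything else where they are.

Things in the scene. Friction and masses are not known exactly. Their poses are not given: they have to be found in the camera images.
- green_cassette_center (a point): Centre of the green seed cassette: rigid flat slab 120 mm long (its x), 80 mm wide (its y), 18 mm thick, 0.15 to 0.3 kg, loose, flat on the bench; this point is 9 mm above its underside. Top: white window with brown seeds (look only). Its x axis points to the leading end, which starts roughly towards the reader; the 10 mm black lip is at the -x end, the end to push.
- blue_cassette_center (a point): Centre of a second cassette of the same shape and size in blue, lying beside the green one (their places swap between runs). Must not be moved.
- small_dish_center (a point): Centre of a closed clear round seed dish, 60 mm across and 18 mm high, standing on the bench just ahead of the blue cassette's leading end. Must not be moved.
- large_dish_center (a point): Centre of a closed clear round seed dish, 90 mm across and 20 mm high, on the bench behind the cassettes. Must not be moved.
- slot (a point): Middle of the slot's mouth, in the plane of the reader's front face, 9 mm above the bench. x: level, straight into the slot; y: level, along the face, towards the robot's side. The bench is the slot's floor; 85 mm wide (y -42.5 to 42.5), 23 mm high, parallel walls. A fixed stop is 110 mm behind the face: a cassette that is home has its centre 50 mm behind the face, 10 mm (the lip) showing.
- reader: The seed reader, fixed to the bench, its place and yaw changing between runs. Origin on the bench under point slot, same axes. White front part: x from 0 (face) to 220 mm, y from -172.5 to 62.5 mm, 50 mm high. On it a blue tower, 170 mm high above the bench, from x = 120 to 220 mm.
- shutter_tab (a point): Centre of the shutter's red upright tab: 12 mm (slot x) by 14 mm (slot y), from 46 to 91 mm above the bench (this point at 68.5 mm), 6.5 mm in front of the reader's face. It sticks up above the 50 mm high front part. Below it the grey shutter plate, 92 mm wide, reaches to 8 mm in front of the face; its middle is 10 mm from the tab towards slot -y. Push the tab along slot -y to open.
- shutter (a joint): Travel of the shutter in m: 0 closed over the slot, 0.10 fully open at its end stop (it must be pushed along slot -y). Friction about 1.5 N; stays where it is left.
- jar: Brown glass jar with a black lid, 64 mm across, 85 mm high, near the robot on its right; origin at the centre of its underside. Must not be moved.
- beaker: Glass beaker, 66 mm across, 65 mm high, near the robot on its left; origin at the centre of its underside. Must not be moved.
- tweezers: Steel tweezers, 120 mm long, 5 mm high, lying at the back of the bench; origin at the middle of the underside. Must not be moved.
- weigh_tin: Small aluminium weighing bowl, 60 mm across, 22 mm high, standing loose on the reader's white front part (its underside 50 mm above the bench), on the side to which the shutter opens; origin at the centre of its underside. Must not be moved.
- green_cassette_lip (a point): Middle of the outer edge of the green cassette's black lip (60 mm behind its centre, along its -x), 9 mm above its underside.
Mind the look-alikes: they are no part of the job. What is shaped like the part that bears green_cassette_center but purple is not meant.

How it is judged:
By the outcome, as a careful person would: the job done as asked, in the order asked, and still so for the second after the job is handed in, with the robot touching nothing.
It also fails if it takes over 72 s, if anything falls off the work surface, if the arm or the gripper's body presses on something with over 40 N, if the wrist force passes 120 N, or if a joint passes its speed limit or range.

## Working session

There is one attempt and no reset: what is moved stays moved. The work goes in short steps, Python scripts to look and compute and a tool call to move; the robot and the scene stay as the last step left them, time stands still between calls to the robot, and variables do not carry over. Pictures are saved under pics/ and viewed, at most 12 in all, crops included, and the job is handed in when it is done.

Besides the shell and the picture viewer there is one more tool, called as name(argument=value, ...) on one line, values as JSON. carry_out: Moves the arm, as the interface text tells. Its arguments: {"type":"object","properties":{"steps":{"type":"array"},"jaw":{"type":"number"},"grip_force":{"type":"number"}},"required":["steps"]}

```bash
mkdir -p pics; ls
python3 - <<'E'
from station import sense,camera,camera_info
import cv2,numpy as np
s=sense();print(s)
for n in("top","scene"):
    p,d=camera(n);i=camera_info(n);print(n,i)
    cv2.imwrite(f"pics/{n}0.png",p[:,:,::-1]);np.save(f"pics/{n}0.npy",d)
E
```

```text
pics
{'time_s': 0.0, 'q': array([ 1.107506  ,  0.59210471,  0.04832221,  1.60986912, -0.03330539,
        0.9426821 , -0.03370615]), 'dq': array([ 0.00051634, -0.00134787,  0.00095868,  0.00025921,  0.00093177,
       -0.00080049, -0.00034853]), 'joint_torque': array([ 5.76215666e-05, -5.48686409e+01,  1.54621739e+00, -1.98125535e+01,
        9.28051217e-03,  8.65685666e-03,  4.32298677e-06]), 'ee_pos': array([ 0.26171673, -0.67520641,  0.23013439]), 'tcp_rot': array([-3.08587764e+00, -5.77237878e-01,  8.59141867e-04]), 'force': array([-0.68267111,  0.29186031,  0.06267491]), 'ft_torque': array([ 0.02723943, -0.0722604 ,  0.01518199]), 'gripper_force': 0.0, 'width': 0.08551152000016286}
top {'fx': 417.7464578407389, 'fy': 417.7464578407389, 'cx': 317.90688647211647, 'cy': 203.7097781270418, 'extrinsics': array([[ 2.03230511e-02, -9.99793367e-01,  4.42614760e-04,
        -1.10677540e-01],
       [-9.98186249e-01, -2.03154710e-02, -5.66700517e-02,
         5.42931749e-01],
       [ 5.66673338e-02,  7.09896389e-04, -9.98392863e-01,
         1.00329736e+00],
       [ 0.00000000e+00,  0.00000000e+00,  0.00000000e+00,
         1.00000000e+00]])}
scene {'fx': 492.22332701053836, 'fy': 492.22332701053836, 'cx': 316.42874720740497, 'cy': 201.89024391721395, 'extrinsics': array([[ 0.80810571,  0.58902166, -0.00431755, -0.40422348],
       [ 0.41594563, -0.57581416, -0.70386596, -0.23830703],
       [-0.4170784 ,  0.56700223, -0.7103197 ,  1.73054562],
       [ 0.        ,  0.        ,  0.        ,  1.        ]])}
```

View pics/top0.png

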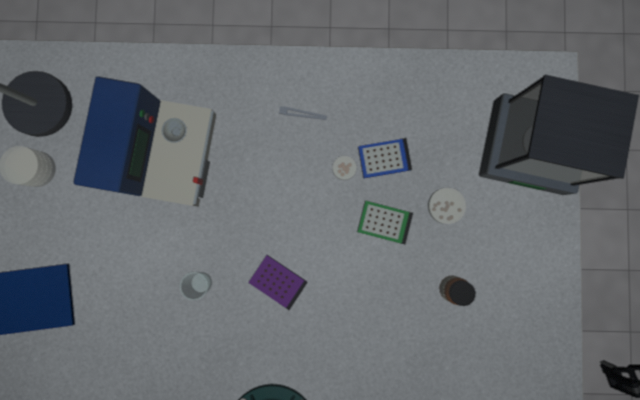

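View pics/scene0.png

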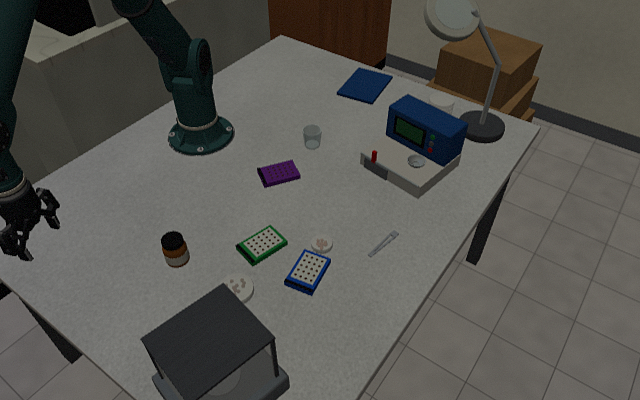

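The top view shows the reader at left, with the tab at about (197,181) and its face along the right edge from (213,108) to (197,205). The green cassette is at (385,222), lip to the right. The blue cassette is at (385,158), the small dish at (344,167) and the purple decoy at (278,281).

```bash
cat > h.py <<'E'
import numpy as np,cv2
from station import sense,camera,camera_info
def ray(n,u,v,z,i=None):
    i=i or camera_info(n);E=i["extrinsics"];R=E[:3,:3];c=-R.T@E[:3,3]
    d=R.T@np.array([(u-i["cx"])/i["fx"],(v-i["cy"])/i["fy"],1]);return c+d*(z-c[2])/d[2]
def proj(n,P,i=None):
    i=i or camera_info(n);p=i["extrinsics"]@np.append(P,1);return i["fx"]*p[0]/p[2]+i["cx"],i["fy"]*p[1]/p[2]+i["cy"]
E
python3 - <<'E'
from h import *
a=cv2.imread("pics/top0.png")
f=lambda u0,v0,w,h,k:cv2.convertScaleAbs(cv2.resize(a[v0:v0+h,u0:u0+w],None,fx=k,fy=k,interpolation=cv2.INTER_CUBIC),alpha=1.4)
A=f(140,90,80,120,5);B=f(350,190,66,60,6)
o=np.zeros((600,800,3),np.uint8);o[:600,:400]=A;o[:360,404:800]=B;cv2.imwrite("pics/c1.png",o)
# green cassette from colour: mask incl. window and lip via depth is weak, use green
hsv=cv2.cvtColor(a,cv2.COLOR_BGR2HSV)
for nm,lo,hi in(("green",(45,80,30),(80,255,255)),("red",(0,150,60),(8,255,255))):
    m=cv2.inRange(hsv,lo,hi);x=m.copy()
    if nm=="green": x[:]=0;x[190:255,345:425]=m[190:255,345:425]
    else: x[:]=0;x[165:195,185:210]=m[165:195,185:210]
    p=cv2.findNonZero(x);r=cv2.minAreaRect(p);b=cv2.boxPoints(r);print(nm,len(p),r);
    z=.018 if nm=="green" else .091
    for q in b:print(q,ray("top",*q,z).round(4))
d=np.load("pics/top0.npy");print(d[181,190:206].round(3))
E
```

```text
green 433 ((383.330322265625, 221.74485778808594), (45.91059112548828, 32.015254974365234), 14.743562698364258)
[357.057   231.38347] [ 0.4797 -0.1958  0.018 ]
[365.20465 200.42232] [ 0.5553 -0.2145  0.018 ]
[409.60364 212.10625] [ 0.529  -0.3228  0.018 ]
[401.456  243.0674] [ 0.4537 -0.3037  0.018 ]
red 14 ((195.5, 179.5), (3.0, 3.0), 90.0)
[194. 178.] [0.5934 0.1821 0.091 ]
[197. 178.] [0.5935 0.1753 0.091 ]
[197. 181.] [0.5867 0.1751 0.091 ]
[194. 181.] [0.5866 0.1819 0.091 ]
[0.99  0.986 0.947 0.946 0.946 0.945 0.948 0.951 0.959 0.963 0.972 0.98
 0.986 1.01  1.02  1.028]
```

View pics/c1.png

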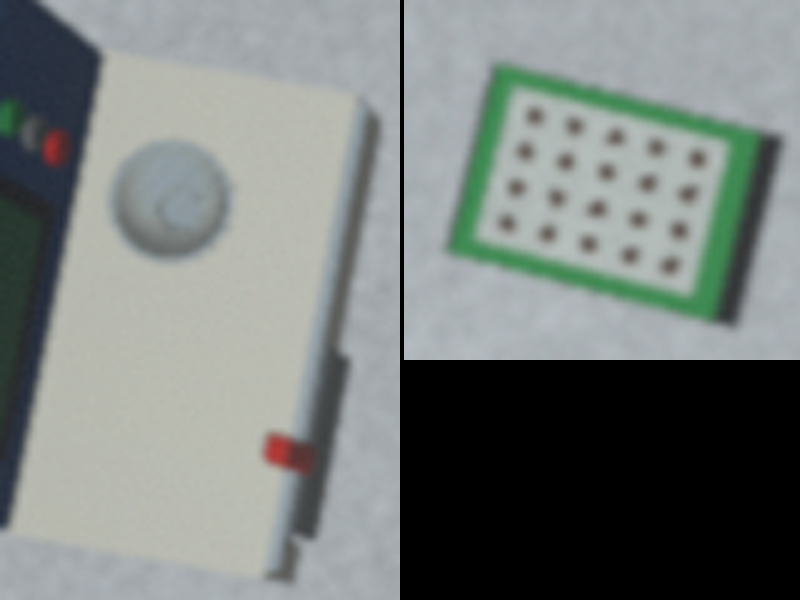

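The enlarged crop shows the white top's front edge running from (360,95) to (266,577), and the tab top at (279,449). The cassette's corners are at (497,63), (447,250), (735,325) and (781,135), with the black lip on the right.

```bash
cat > m.py <<'E'
from h import *
from scipy.spatial.transform import Rotation as Ro
A=lambda x,y,z:ray("top",140+(x+.5)/5-.5,90+(y+.5)/5-.5,z)
B=lambda x,y,z:ray("top",350+(x-404+.5)/6-.5,190+(y+.5)/6-.5,z)
far,near=A(360,95,.05),A(266,577,.05);tab=A(279,449,.091)
e=near-far;L=np.hypot(*e[:2]);ey=e/L;ex=np.array([ey[1],-ey[0],0])
if ex[1]<0: ex=-ex
slot=(near-.0625*ey+far+.1725*ey)/2
print("edge L",L,"slot",slot,"ex",ex,"yaw",np.degrees(np.arctan2(ex[1],ex[0])),"ey",ey)
print("tab in slot",(tab-slot)@ex,(tab-slot)@ey,tab)
c=[B(497,63,.018),B(447,250,.018),B(735,325,.018),B(781,135,.018)]
cc=np.mean(c,0);lead=(c[0]+c[1])/2;lip=(c[2]+c[3])/2;cx=(lead-lip);print("len",np.linalg.norm(cx),"wid",np.linalg.norm(c[0]-c[1]),np.linalg.norm(c[2]-c[3]))
cx/=np.linalg.norm(cx);print("cas",cc,"yaw",np.degrees(np.arctan2(cx[1],cx[0])),"in slot",(cc-slot)@ex,(cc-slot)@ey)
for n,p in(("blue",ray("top",384,158,.018)),("sd",ray("top",344,167,.018)),("ld",ray("top",447,206,.018)),("beak",ray("top",197,285,.03)),("tin",A(170,200,.07))):
    print(n,p.round(3),"slot",((p-slot)@ex).round(3),((p-slot)@ey).round(3))
s=sense();print(Ro.from_rotvec(s["tcp_rot"]).as_matrix().round(3))
E
python3 m.py
```

```text
edge L 0.23397745915185694 slot [0.59530975 0.18525615 0.05      ] ex [0.15495703 0.98792121 0.        ] yaw 81.08569596255923 ey [-0.98792121  0.15495703  0.        ]
tab in slot -0.007138336045491654 0.003987898555748069 [0.59026389 0.17882199 0.091     ]
len 0.11916733543368382 wid 0.07846484287138895 0.07910314927251766
cas [ 0.5043774  -0.26265189  0.018     ] yaw 76.73345496500234 in slot -0.456588459785875 0.020427499616064475
blue [ 0.66  -0.259  0.018] slot -0.429 -0.133
sd [ 0.636 -0.162  0.018] slot -0.336 -0.094
ld [ 0.546 -0.414  0.018] slot -0.599 -0.044
beak [0.345 0.184 0.03 ] slot -0.04 0.247
tin [0.708 0.24  0.07 ] slot 0.072 -0.103
[[ 0.932  0.361 -0.001]
 [ 0.361 -0.932  0.002]
 [-0.    -0.002 -1.   ]]
```

carry_out(steps=[0,0,-0.01,0,0,-0.175,0,0,-0.01,0,0,-0.175,0,0,0,0,0,-0.175,0,0,0,0,0,-0.175,0,0,0,0,0,-0.175,0,0,0,0,0,-0.17], jaw=-1)

```text
time_s: 0.85
ee_pos: [0.2617, -0.6756, 0.2506]
tcp_rot: [-2.381, -2.047, -0.0]
force: [-1.8, 0.3, -0.2]
width: -0.0
gripper_force: 0.0
```

carry_out(steps=[0.055,0.015,0,0,0,0,0.06,0.015,0,0,0,0,0.06,0.015,0,0,0,0,0.06,0.015,0,0,0,0,0.06,0.015,0,0,0,0,0.06,0.015,0,0,0,0,0.06,0.015,0,0,0,0,0.06,0.015,0,0,0,0,0.06,0.015,0,0,0,0,0.06,0.015,0,0,0,0,0.06,0.015,0,0,0,0,0.055,0.012,0,0,0,0])

```text
time_s: 2.35
ee_pos: [0.5477, 0.0, 0.2511]
tcp_rot: [-2.387, -2.042, -0.0]
force: [0.9, -0.2, -0.7]
width: -0.0002
gripper_force: 0.0
```

```bash
cat > st.py <<'E'
from h import *
from scipy.spatial.transform import Rotation as Ro
def st():
    s=sense();R=Ro.from_rotvec(s["tcp_rot"]).as_matrix()
    print("t",round(s["time_s"],2),"p",s["ee_pos"].round(4),"yawx",np.degrees(np.arctan2(R[1,0],R[0,0])).round(2),"z",R[:,2].round(3),"F",s["force"].round(2),"w",round(s["width"],4));return s
E
python3 - <<'E'
from st import *
st();i=camera_info("wrist");p,d=camera("wrist");cv2.imwrite("pics/w1.png",p[:,:,::-1]);np.savez("pics/w1.npz",d=d,E=i["extrinsics"]);print(i)
E
```

```text
t 2.35 p [0.5477 0.     0.2511] yawx 81.1 z [-0.  0. -1.] F [ 0.88 -0.2  -0.73] w -0.0002
{'fx': 304.56330797584, 'fy': 304.56330797584, 'cx': 320.2998079354352, 'cy': 197.2143493571745, 'extrinsics': array([[ 9.87955566e-01, -1.54737839e-01,  3.52739385e-06,
        -5.41341294e-01],
       [-1.46629796e-01, -9.36180815e-01,  3.19476424e-01,
         3.31259350e-02],
       [-4.94317890e-02, -3.15629028e-01, -9.47594225e-01,
         4.26892072e-01],
       [ 0.00000000e+00,  0.00000000e+00,  0.00000000e+00,
         1.00000000e+00]])}
```

View pics/w1.png

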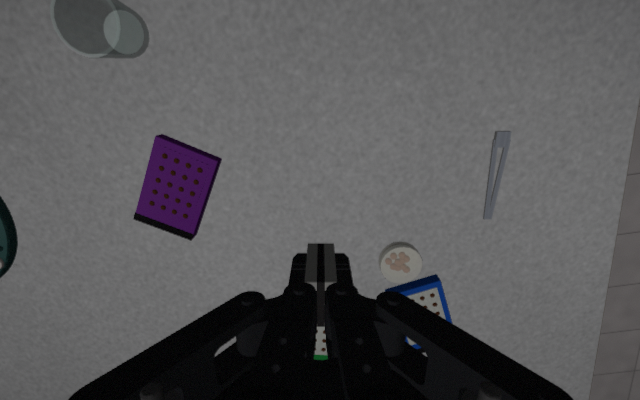

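The wrist camera looks back towards slot -x, so I'll raise the tool and move it over the reader to view the face from above.

carry_out(steps=[0,0,-0.055,0,0,0,0,0,-0.055,0,0,0,0.05,0.005,0,0,0,0,0.05,0.005,0,0,0,0,0.05,0.004,0,0,0,0,0.05,0.004,0,0,0,0,0,0,0,0,0,0])

```text
time_s: 3.28
ee_pos: [0.5951, 0.1983, 0.3609]
tcp_rot: [-2.377, -2.049, -0.002]
force: [0.1, -1.0, 0.2]
width: 0.0001
gripper_force: 0.0
```

Run:
```python
from st import *
st();i=camera_info("wrist");p,d=camera("wrist");np.savez("pics/w2.npz",d=d,E=i["extrinsics"],p=p)
cv2.imwrite("pics/w2.png",cv2.convertScaleAbs(p[:,:,::-1],alpha=1.5))
```

```text
t 3.27 p [0.5951 0.1983 0.3609] yawx 81.52 z [-0.001  0.004 -1.   ] F [ 0.12 -1.05  0.22] w 0.0001
```

View pics/w2.png

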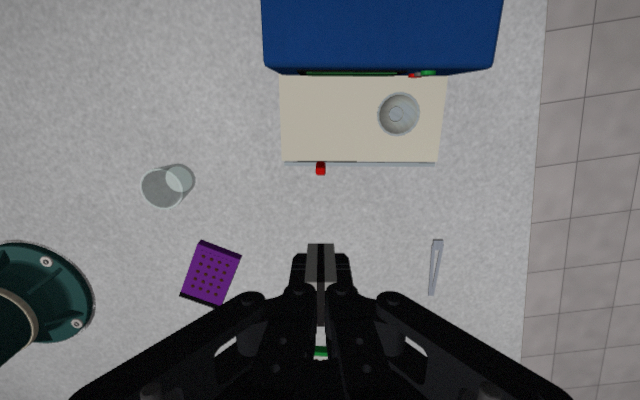

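This view shows the reader's front edge from (284,161) to (438,162), the red tab at (321,168) and the tin at (399,113). I'll enlarge the edge.

Run:
```python
from h import *
a=cv2.imread("pics/w2.png")
f=lambda u0,v0,w,h,k:cv2.resize(a[v0:v0+h,u0:u0+w],None,fx=k,fy=k,interpolation=cv2.INTER_CUBIC)
o=np.zeros((560,800,3),np.uint8);o[:270,:350]=f(275,150,35,27,10);o[:270,360:710]=f(310,150,35,27,10)
o[280:550,:400]=f(340,150,40,27,10);o[280:550,410:760]=f(415,150,35,27,10);cv2.imwrite("pics/c2.png",o)
```

```text
(no output)
```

View pics/c2.png

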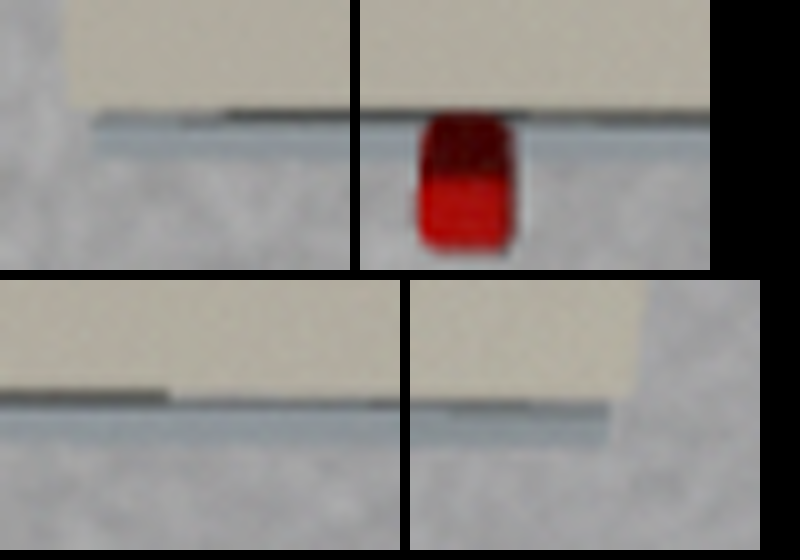

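```bash
cat > m2.py <<'E'
from h import *
w=np.load("pics/w2.npz");i=dict(camera_info("wrist"));i["extrinsics"]=w["E"]
C=lambda u0,x,y,z:ray("wrist",u0+(x+.5)/10-.5,150+(y+.5)/10-.5,z,i)
near,far=C(275,67,108,.05),C(415,225,120,.05)
L=np.linalg.norm(near-far);ey=(near-far)/L;ex=np.array([ey[1],-ey[0],0]);ex*=np.sign(ex[1])
slot=(near-.0625*ey+far+.1725*ey)/2
tab=C(310,106,214,.091)
print("L",L,"slot",slot,"yaw",np.degrees(np.arctan2(ex[1],ex[0])),"near",near,"far",far)
print("tab",tab,(tab-slot)@ex,(tab-slot)@ey)
for z in(.03,.04,.046):
    a,b=C(275,228,115,z),C(340,168,115,z);print(z,np.linalg.norm(a-b),(a-slot)@ey,(b-slot)@ey)
a,b=C(275,95,158,0),C(415,200,165,0);print("bottom",a,b,np.linalg.norm(a-b),[((q-slot)@ex).round(4) for q in(a,b)],[((q-slot)@ey).round(4) for q in(a,b)])
E
python3 m2.py
```

```text
L 0.2354323922321142 slot [0.59705378 0.18722592 0.05      ] yaw 81.0953226107409 near [0.53509348 0.19693383 0.05      ] far [0.76768826 0.160491   0.05      ]
tab [0.5923282  0.18180195 0.091     ] -0.00609007857254483 0.003829035866926689
0.03 0.09309214907284649 0.0399395916590008 -0.05314971936736136
0.04 0.0911279747469947 0.039175828491214065 -0.05194936808994247
0.046 0.0899494701514836 0.03871757059054201 -0.05122915732349111
bottom [0.53015594 0.17871114 0.        ] [0.78092372 0.14021525 0.        ] 0.2537053660978297 [np.float64(-0.0188), np.float64(-0.018)] [np.float64(0.0648), np.float64(-0.1889)]
```

The shutter already stands about 6 mm open (tab at y of about 4 mm). Next I move beside the tab on its +y side and go down.

carry_out(steps=[-0.011,-0.024,0,0,0,0,-0.011,-0.024,0,0,0,0,0,0,0.06,0,0,0,0,0,0.06,0,0,0,0,0,0.06,0,0,0,0,0,0.06,0,0,0,0,0,0.055,0,0,0,0,0,0,0,0,0])

```text
time_s: 4.32
ee_pos: [0.5419, 0.1747, 0.0627]
tcp_rot: [-2.388, -2.038, 0.016]
force: [0.0, 0.6, 0.3]
width: -0.0001
gripper_force: 0.0
```

```bash
cat >> st.py <<'E'
S=np.array([.5965,.1865,0]);ye=np.radians(81.1);EX=np.array([np.cos(ye),np.sin(ye),0]);EY=np.array([-EX[1],EX[0],0])
def sl(): 
    s=st();p=s["ee_pos"]-S;print("slot x,y",(p@EX).round(4),(p@EY).round(4))
E
python3 -c "
from st import *
sl()"
```

```text
t 4.33 p [0.5419 0.1747 0.0627] yawx 80.97 z [-0.009 -0.005 -1.   ] F [0.01 0.63 0.33] w -0.0001
slot x,y -0.0201 0.0521
```

carry_out(steps=[0.01,0,0,0,0,0,0,0.01,0,0,0,0,0,0,0,0,0,0])

```text
time_s: 4.7
ee_pos: [0.5595, 0.187, 0.0686]
tcp_rot: [2.387, 2.039, 0.008]
force: [-0.6, 0.2, 0.0]
width: -0.0
gripper_force: 0.0
```

```bash
python3 -c "
from st import *
sl()"
```

```text
t 4.7 p [0.5595 0.187  0.0686] yawx 80.99 z [ 0.005  0.002 -1.   ] F [-0.57  0.17  0.03] w -0.0
slot x,y -0.0052 0.0366
```

carry_out(steps=[-0.004,0,0,0,0,0,0,0.01,0,0,0,0,0,0.01,0,0,0,0,0,0.01,0,0,0,0,0,0.01,0,0,0,0,0,0.01,0,0,0,0,0,0.01,0,0,0,0,0,0.01,0,0,0,0,0,0.01,0,0,0,0])

```text
time_s: 5.82
ee_pos: [0.6355, 0.1701, 0.0661]
tcp_rot: [-2.388, -2.042, 0.001]
force: [-1.0, 0.0, -0.2]
width: 0.0001
gripper_force: 0.9
```

```bash
python3 -c "
from st import *
sl()"
```

```text
t 5.83 p [0.6355 0.1701 0.0661] yawx 81.06 z [-0. -0. -1.] F [-1.02  0.03 -0.16] w 0.0001
slot x,y -0.0102 -0.0411
```

carry_out(steps=[0,0.008,0,0,0,0,0,0.008,0,0,0,0,0,0.006,0,0,0,0,0,0.003,0,0,0,0,0,0,0,0,0,0])

```text
time_s: 6.45
ee_pos: [0.6604, 0.1666, 0.0664]
tcp_rot: [2.387, 2.041, 0.002]
force: [0.1, -0.1, -0.6]
width: 0.0001
gripper_force: 0.1
```

carry_out(steps=[0,0.003,0,0,0,0,0,0.003,0,0,0,0,0,0,0,0,0,0])

```text
time_s: 6.82
ee_pos: [0.6633, 0.1662, 0.0664]
tcp_rot: [-2.385, -2.041, 0.006]
force: [-6.6, 0.3, 4.0]
width: 0.0001
gripper_force: 2.9
```

```bash
python3 -c "
from st import *
sl()
p,d=camera('top');cv2.imwrite('pics/t2.png',cv2.convertScaleAbs(cv2.resize(p[90:210,130:230,::-1],None,fx=5,fy=5,interpolation=2),alpha=1.5))"
```

```text
t 6.83 p [0.6633 0.1662 0.0664] yawx 81.11 z [-0.004 -0.001 -1.   ] F [-6.55  0.3   4.03] w 0.0001
slot x,y -0.0097 -0.0692
```

carry_out(steps=[0,0.003,0,0,0,0,0,0,0,0,0,0])

```text
time_s: 7.12
ee_pos: [0.6634, 0.1662, 0.0664]
tcp_rot: [-2.382, -2.04, 0.013]
force: [-10.8, 0.1, 8.6]
width: 0.0
gripper_force: 5.4
```

carry_out(steps=[0,-0.015,0,0,0,0,0,-0.015,0,0,0,0,0,0,-0.05,0,0,0,0,0,-0.05,0,0,0,0,0,-0.02,0,0,0,0,0,0,0,0,0])

```text
time_s: 7.88
ee_pos: [0.6398, 0.17, 0.1877]
tcp_rot: [2.387, 2.04, 0.005]
force: [0.3, -0.6, 0.2]
width: 0.0002
gripper_force: 0.0
```

carry_out(steps=[-0.053,-0.007,0,0,0,0,-0.053,-0.007,0,0,0,0,-0.053,-0.007,0,0,0,0,-0.053,-0.007,0,0,0,0,-0.053,-0.007,0,0,0,0,-0.053,-0.007,0,0,0,0,-0.053,-0.007,0,0,0,0,-0.053,-0.007,0,0,0,0,-0.053,-0.007,0,0,0,0,-0.053,-0.007,0,0,0,0,0,0,0,0,0,0.077,0,0,0,0,0,0], jaw=0)

```text
time_s: 9.38
ee_pos: [0.4858, -0.343, 0.1841]
tcp_rot: [-2.462, -1.945, 0.002]
force: [-0.3, 1.0, 0.2]
width: 0.0426
gripper_force: 0.0
```

Run:
```python
from st import *
sl();p,d=camera("top");p2,_=camera("scene")
a=cv2.resize(p[90:210,130:230,::-1],None,fx=4,fy=4,interpolation=2);b=cv2.resize(p2[140:300,220:480,::-1],None,fx=1.5,fy=1.5,interpolation=2)
o=np.zeros((480,800,3),np.uint8);o[:,:400]=a;o[:240,405:795]=b;cv2.imwrite("pics/t3.png",cv2.convertScaleAbs(o,alpha=1.5))
L=np.array([.4912,-.3204,0]);s=sense();h=np.radians(76.7);u=np.array([np.cos(h),np.sin(h),0]);v=np.array([u[1],-u[0],0])
print("lip-tcp along,tooly",((L-s["ee_pos"])@u).round(4),((L-s["ee_pos"])@v).round(4))
```

```text
t 9.38 p [ 0.4858 -0.343   0.1841] yawx 76.61 z [-0.003  0.002 -1.   ] F [-0.26  1.02  0.16] w 0.0426
slot x,y -0.5402 0.0274
lip-tcp along,tooly 0.0215 -0.0009
```

View pics/t3.png

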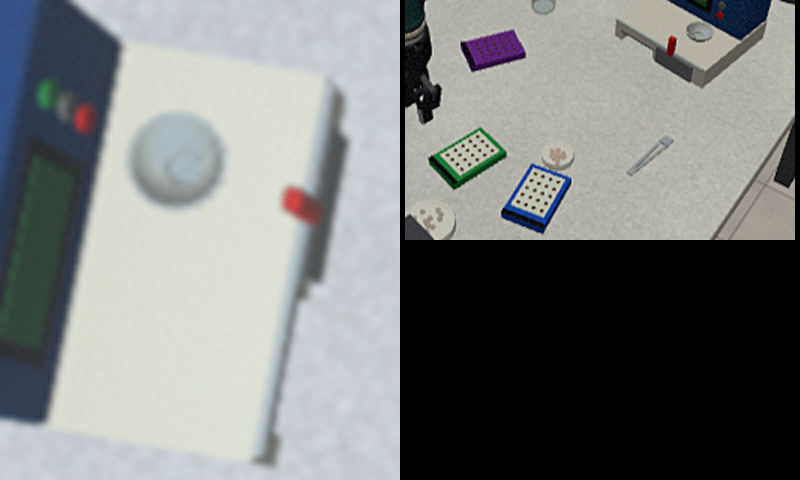

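The shutter is fully open: the tab is now beside the tin, the tin hasn't moved, and the force rose against the end stop. Next I go down behind the lip.

carry_out(steps=[-0.003,0,0.04,0,0,0,0,0,0.04,0,0,0,0,0,0.04,0,0,0,0,0,0.03,0,0,0,0,0,0.015,0,0,0,0,0,0.008,0,0,0,0,0,0,0,0,0,0,0,0,0,0,0])

```text
time_s: 10.48
ee_pos: [0.4876, -0.3462, 0.0143]
tcp_rot: [2.463, 1.947, 0.001]
force: [0.0, 0.6, 0.1]
width: 0.0429
gripper_force: 0.0
```

```bash
python3 -c "
from st import *
sl()"
```

```text
t 10.47 p [ 0.4876 -0.3462  0.0143] yawx 76.66 z [ 0.002 -0.001 -1.   ] F [0.02 0.56 0.07] w 0.0429
slot x,y -0.5432 0.0252
```

carry_out(steps=[0,-0.002,0.005,0,0,0,0,0,0.004,0,0,0,0.004,0,0,0,0,0,0.004,0,0,0,0,0,0.004,0,0,0,0,0,0.004,0,0,0,0,0,0.005,0,0,0,0,0,0.005,0,0,0,0,0,0.005,0,0,0,0,0,0,0,0,0,0,0])

```text
time_s: 11.72
ee_pos: [0.4923, -0.3143, 0.0043]
tcp_rot: [-2.463, -1.949, -0.001]
force: [0.7, 0.2, 0.0]
width: 0.0425
gripper_force: 0.0
```

Run:
```python
from st import *
sl();p,d=camera("top");p2,_=camera("scene")
a=cv2.resize(p[180:260,330:450,::-1],None,fx=4,fy=4,interpolation=2);b=cv2.resize(p2[200:320,170:350,::-1],None,fx=4,fy=4,interpolation=2)[:,:315]
o=np.zeros((480,800,3),np.uint8);o[:320,:480]=a;o[:,485:]=b;cv2.imwrite("pics/t4.png",cv2.convertScaleAbs(o,alpha=1.5))
```

```text
t 11.72 p [ 0.4923 -0.3143  0.0043] yawx 76.71 z [ 0.     0.001 -1.   ] F [0.65 0.21 0.01] w 0.0425
slot x,y -0.5109 0.0254
```

View pics/t4.png

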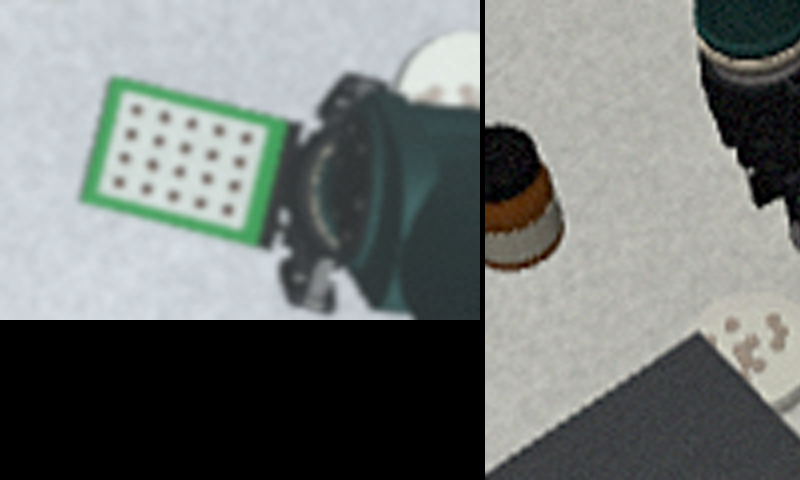

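The cassette has contacted squarely and moved about 18 mm, with both fingers behind the lip. I keep pushing straight.

carry_out(steps=[0.006,0,0,0,0,0,0.012,0,0,0,0,0,0.012,0,0,0,0,0,0.012,0,0,0,0,0,0.012,0,0,0,0,0,0.012,0,0,0,0,0,0.012,0,0,0,0,0,0.012,0,0,0,0,0,0.012,0,0,0,0,0,0.006,0,0,0,0,0,0.002,0,0,0,0,0])

```text
time_s: 13.2
ee_pos: [0.5175, -0.2079, 0.0043]
tcp_rot: [-2.464, -1.949, 0.0]
force: [-0.6, -1.0, -0.1]
width: 0.0429
gripper_force: 0.5
```

```bash
cat > g.py <<'E'
from st import *
def g():
    p,d=camera("top");h=cv2.cvtColor(p,cv2.COLOR_RGB2HSV);m=cv2.inRange(h,(45,80,30),(80,255,255));m[:100]=0;m[260:]=0;m[:,:150]=0;m[:,430:]=0
    n,l,s,c=cv2.connectedComponentsWithStats(m);k=1+s[1:,4].argmax();m=(l==k)*np.uint8(255)
    b=cv2.boxPoints(cv2.minAreaRect(cv2.findNonZero(m)));w=np.array([ray("top",*q,.018) for q in b])
    e=[w[1]-w[0],w[2]-w[1]];e=max(e,key=np.linalg.norm);L=np.linalg.norm(e);e=e/L*np.sign(e[1])
    hd=np.degrees(np.arctan2(e[1],e[0]));cc=w.mean(0)+[.0016,.002,0]-.005*e
    q=cc-S;print("cas L",L.round(4),"W",min(np.linalg.norm(w[1]-w[0]),np.linalg.norm(w[2]-w[1])).round(4),"slot x,y",(q@EX).round(4),(q@EY).round(4),"rel yaw",(hd-81.1).round(2))
    return p
if __name__=="__main__": sl();g()
E
python3 g.py
```

```text
t 13.2 p [ 0.5175 -0.2079  0.0043] yawx 76.69 z [-0. -0. -1.] F [-0.6  -1.01 -0.14] w 0.0429
slot x,y -0.4019 0.017
cas L 0.1098 W 0.078 slot x,y -0.3306 0.0113 rel yaw -4.02
```

carry_out(steps=[0.006,0,0,0,0,0,0.012,0,0,0,0,0,0.012,0,0,0,0,0,0.012,0,0,0,0,0,0.012,0,0,0,0,0,0.012,0,0,0,0,0,0.012,0,0,0,0,0,0.012,0,0,0,0,0,0.01,0,0,0,0,0,0.006,0,0,0,0,0,0.002,0,0,0,0,0])

```text
time_s: 14.62
ee_pos: [0.5424, -0.1028, 0.0043]
tcp_rot: [-2.464, -1.949, 0.0]
force: [-0.5, -1.4, 0.6]
width: 0.0428
gripper_force: 0.7
```

```bash
python3 g.py
```

```text
t 14.62 p [ 0.5424 -0.1028  0.0043] yawx 76.68 z [-0. -0. -1.] F [-0.5  -1.43  0.55] w 0.0428
slot x,y -0.2942 0.0087
cas L 0.0862 W 0.0778 slot x,y -0.2113 0.0023 rel yaw -4.92
```

carry_out(steps=[0.006,0,0,0,0,0,0.01,0.0007,0,0,0,-0.01,0.01,0.0007,0,0,0,-0.01,0.01,0.0007,0,0,0,-0.01,0.01,0.0007,0,0,0,-0.01,0.01,0.0007,0,0,0,-0.01,0.01,0.0007,0,0,0,-0.01,0.01,0.0007,0,0,0,-0.01,0.006,0.0005,0,0,0,-0.007,0.002,0,0,0,0,0])

```text
time_s: 15.92
ee_pos: [0.5646, -0.0214, 0.0043]
tcp_rot: [2.387, 2.042, 0.0]
force: [-0.1, -1.0, 0.1]
width: 0.0423
gripper_force: 0.6
```

Run:
```python
from g import *
sl();p=g();cv2.imwrite("pics/t5.png",cv2.convertScaleAbs(cv2.resize(p[100:220,170:330,::-1],None,fx=5,fy=5,interpolation=2),alpha=1.5))
```

```text
t 15.93 p [ 0.5646 -0.0214  0.0043] yawx 81.1 z [ 0.  0. -1.] F [-0.09 -0.96  0.08] w 0.0423
slot x,y -0.2104 -0.0006
cas L 0.0808 W 0.0366 slot x,y -0.0942 0.0047 rel yaw -79.38
```

View pics/t5.png

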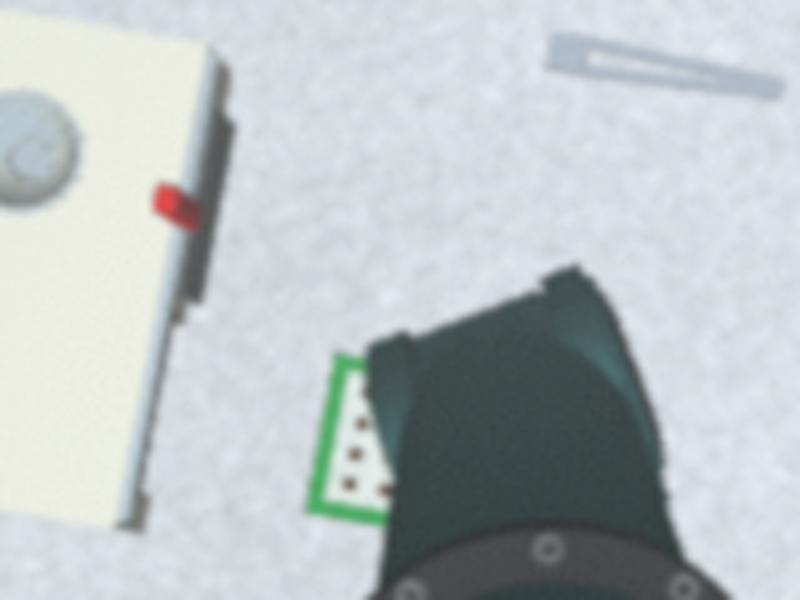

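The cassette's leading corners are at (337,355) and (310,513) in the crop, and it now looks parallel to the reader's face.

```bash
cat > lead.py <<'E'
from st import *
def lead(c,u0,v0,k):
    w=[ray("top",u0+(x+.5)/k-.5,v0+(y+.5)/k-.5,.018)+np.array([.0016,.002,0]) for x,y in c]
    for q in w: print("corner slot",((q-S)@EX).round(4),((q-S)@EY).round(4))
    d=w[0]-w[1];print("W",np.linalg.norm(d).round(4),"mid y",(((w[0]+w[1])/2-S)@EY).round(4),"rel yaw",(np.degrees(np.arctan2(d[1],d[0]))+90-81.1).round(2))
E
python3 -c "
from lead import *
lead([(337,354),(309,513)],170,100,5)"
```

```text
corner slot -0.0795 -0.0403
corner slot -0.0806 0.0386
W 0.0789 mid y -0.0009 rel yaw 0.75
```

carry_out(steps=[0.006,0,0,0,0,0,0.01,0,0,0,0,0,0.01,0,0,0,0,0,0.01,0,0,0,0,0,0.01,0,0,0,0,0,0.01,0,0,0,0,0,0.006,0,0,0,0,0,0.002,0,0,0,0,0])

```text
time_s: 16.98
ee_pos: [0.5744, 0.0418, 0.0043]
tcp_rot: [-2.387, -2.042, 0.0]
force: [-0.3, -1.8, 0.5]
width: 0.0427
gripper_force: 0.7
```

Run:
```python
from st import *
sl();p,d=camera("top");p2,_=camera("scene")
o=np.zeros((600,800,3),np.uint8);a=cv2.resize(p[140:220,170:250,::-1],None,fx=5,fy=5,interpolation=2);b=cv2.resize(p2[120:240,320:450,::-1],None,fx=3,fy=3,interpolation=2);o[:400,:400]=a;o[:360,405:795]=b
cv2.imwrite("pics/t6.png",cv2.convertScaleAbs(o,alpha=1.5))
```

```text
t 16.98 p [0.5744 0.0418 0.0043] yawx 81.1 z [-0.  0. -1.] F [-0.34 -1.78  0.45] w 0.0427
slot x,y -0.1463 -0.0005
```

View pics/t6.png

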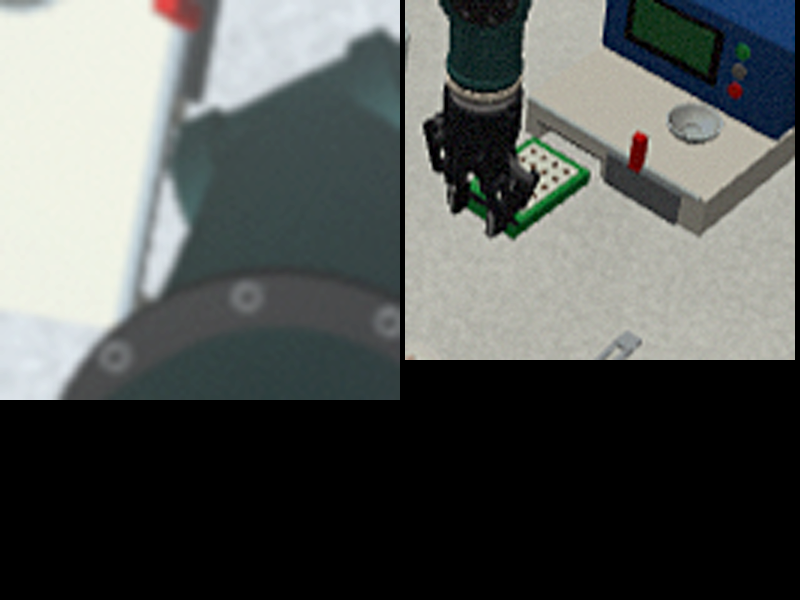

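The cassette lines up with the open slot and its leading edge is about 15 mm from the face. I go in gently.

carry_out(steps=[0.005,0,0,0,0,0,0.005,0,0,0,0,0,0.005,0,0,0,0,0,0.005,0,0,0,0,0,0.005,0,0,0,0,0,0.005,0,0,0,0,0])

```text
time_s: 17.82
ee_pos: [0.579, 0.0714, 0.0042]
tcp_rot: [-2.387, -2.042, 0.0]
force: [0.5, -1.4, -0.2]
width: 0.0426
gripper_force: 0.4
```

```bash
python3 -c "
from st import *
sl();print(sense()['ft_torque'])"
```

```text
t 17.82 p [0.579  0.0714 0.0042] yawx 81.07 z [-0.  0. -1.] F [ 0.49 -1.42 -0.22] w 0.0426
slot x,y -0.1164 -0.0005
[-0.18129803  0.02454923  0.00320273]
```

It has entered without jamming, so I carry on.

carry_out(steps=[0.007,0,0,0,0,0,0.008,0,0,0,0,0,0.008,0,0,0,0,0,0.008,0,0,0,0,0,0.008,0,0,0,0,0,0.008,0,0,0,0,0,0.008,0,0,0,0,0,0.008,0,0,0,0,0,0.006,0,0,0,0,0,0.004,0,0,0,0,0])

```text
time_s: 19.08
ee_pos: [0.5904, 0.1434, 0.0043]
tcp_rot: [2.387, 2.042, -0.0]
force: [-1.0, -1.8, 0.6]
width: 0.0426
gripper_force: 0.6
```

carry_out(steps=[0.005,0,0,0,0,0,0.005,0,0,0,0,0,0.003,0,0,0,0,0,0.002,0,0,0,0,0,0,0,0,0,0,0])

```text
time_s: 19.7
ee_pos: [0.5927, 0.1582, 0.0043]
tcp_rot: [-2.387, -2.042, -0.001]
force: [-0.4, -0.2, 0.7]
width: 0.0427
gripper_force: 0.2
```

```bash
python3 -c "
from st import *
sl();print(sense()['ft_torque'])"
```

```text
t 19.7 p [0.5927 0.1582 0.0043] yawx 81.07 z [ 0.  0. -1.] F [-0.35 -0.19  0.68] w 0.0427
slot x,y -0.0285 -0.0007
[-0.05418783  0.0526352   0.0002572 ]
```

carry_out(steps=[0.002,0,0,0,0,0,0.002,0,0,0,0,0,0.001,0,0,0,0,0,0.001,0,0,0,0,0,0,0,0,0,0,0])

```text
time_s: 20.32
ee_pos: [0.5937, 0.164, 0.0043]
tcp_rot: [-2.388, -2.042, -0.0]
force: [-0.3, -1.2, 0.7]
width: 0.0428
gripper_force: 0.5
```

carry_out(steps=[0.001,0,0,0,0,0,0.001,0,0,0,0,0,0,0,0,0,0,0])

```text
time_s: 20.7
ee_pos: [0.594, 0.1658, 0.0043]
tcp_rot: [2.388, 2.042, 0.0]
force: [-0.4, -1.7, 0.3]
width: 0.0428
gripper_force: 0.7
```

```bash
python3 -c "
from st import *
sl();print(sense()['ft_torque'])"
```

```text
t 20.7 p [0.594  0.1658 0.0043] yawx 81.07 z [ 0.  0. -1.] F [-0.41 -1.7   0.26] w 0.0428
slot x,y -0.0209 -0.0007
[-0.3101068   0.09309213  0.00999184]
```

carry_out(steps=[0.001,0,0,0,0,0,0.001,0,0,0,0,0,0,0,0,0,0,0])

```text
time_s: 21.08
ee_pos: [0.5939, 0.1659, 0.0043]
tcp_rot: [2.388, 2.04, -0.004]
force: [-1.2, -4.6, 2.2]
width: 0.0422
gripper_force: 2.5
```

carry_out(steps=[0.001,0,0,0,0,0,0.001,0,0,0,0,0,0,0,0,0,0,0])

```text
time_s: 21.45
ee_pos: [0.5939, 0.1659, 0.0043]
tcp_rot: [2.388, 2.038, -0.008]
force: [-0.6, -7.5, 4.1]
width: 0.0425
gripper_force: 3.8
```

It has met the stop: the position holds at slot x of about -21 mm while the force climbs. I back straight off, lift and look.

carry_out(steps=[-0.01,0,0,0,0,0,-0.03,0,0,0,0,0,-0.04,0,0,0,0,0,0,0,-0.05,0,0,0,0,0,-0.06,0,0,0,-0.06,0,-0.06,0,0,0,-0.06,0,0,0,0,0,-0.06,0,0,0,0,0,-0.06,0,0,0,0,0,-0.06,0,0,0,0,0,-0.03,0,0,0,0,0,0,0,0,0,0,0])

```text
time_s: 22.95
ee_pos: [0.5331, -0.2225, 0.1584]
tcp_rot: [2.392, 2.034, 0.001]
force: [0.7, -0.2, 0.1]
width: 0.043
gripper_force: 0.0
```

Run:
```python
from st import *
sl();p,d=camera("top");p2,_=camera("scene")
o=np.zeros((600,800,3),np.uint8);a=cv2.resize(p[90:210,140:220,::-1],None,fx=5,fy=5,interpolation=2);b=cv2.resize(p2[120:220,340:470,::-1],None,fx=3,fy=3,interpolation=2);o[:600,:400]=a;o[:300,405:795]=b
o[305:555,400:800]=cv2.resize(p[:,:,::-1],(400,250))
cv2.imwrite("pics/t7.png",cv2.convertScaleAbs(o,alpha=1.5))
```

```text
t 22.95 p [ 0.5331 -0.2225  0.1584] yawx 80.76 z [ 0.001 -0.001 -1.   ] F [ 0.73 -0.16  0.14] w 0.043
slot x,y -0.4139 -0.0006
```

View pics/t7.png

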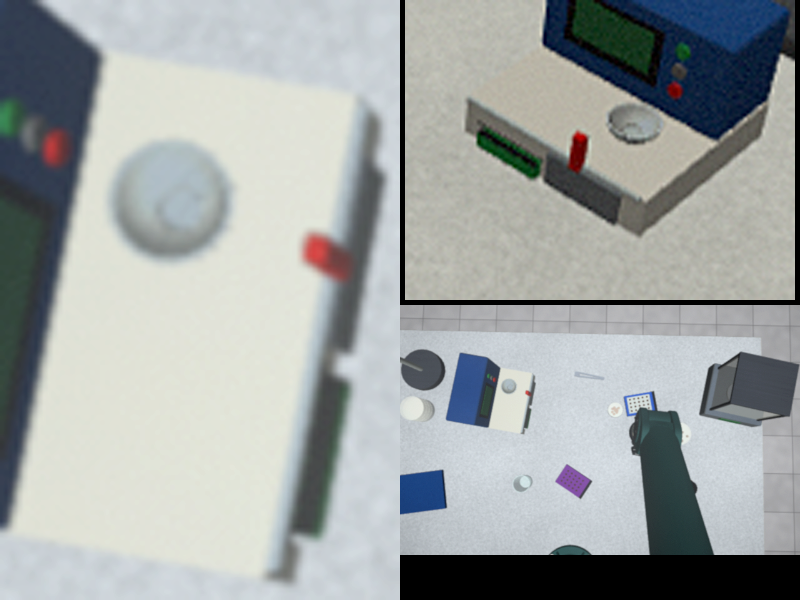

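The cassette is home with only the black lip showing. The shutter is fully open, and the tin, dish, blue cassette and tweezers are where they were.

```bash
python3 -c "
from station import close_job
print(close_job())"
```

```text
the job is handed in; nothing more can be done
None
```

The shutter was pushed to its end stop, and the green cassette was slid flat along the bench through the slot to the inner stop with only its black lip showing. Nothing else was seen to move in the camera views, and the job was handed in at about 23 s.

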